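# Seal the clip-top jar: lid on, wire bail over centre

## Robot

A 6-joint arm with a two-finger parallel gripper is mounted at the origin on a cart in front of the work surface, level with it; the furniture and walls round the work are solid. World frame = base frame: x ahead of the robot, y to its left, z up, the work surface at z = 0. Lengths are in mm, angles in rad, forces in N, time in s.
With the tool pointing down it reaches from about 425 to 950 mm from the base axis. Payload 3.5 kg.
Tool frame: the origin (TCP) lies between the finger pads; the fingertips stand ctrl.finger_overhang ahead of it and the grasp point (between the pads) lies 5 mm behind it (ctrl.finger_overhang is the distance from the TCP to the fingertips, in mm); z points along the fingers, y is the line along which they close (so a half turn about z gives the same grasp; the last joint's range is limited). The gripper opens to 85 mm and grips with 20 to 120 N. Pads are 22 mm wide; open, the fingers measure 114 mm over their backs; the gripper's body (76 mm by 85 mm) begins 54 mm behind the grasp point. The pads swing forward as they close: fully open they stand 13 mm farther back than shut.
Start: joints at [1.118, 0.286, 1.577, -0, 1.279, -0.15], TCP at [201.244, 644.288, 245.325] pointing down, gripper open.
Joint ranges: [-2.77, 2.77], [-0.9, 2.22], [0.21, 2.48], [-1.53, 4.67], [0.24, 2.81], [-2.84, 2.84]. Speed limits (rad/s): [2.79, 2.79, 3.14, 3.14, 3.14, 3.14].

## Interface

Orientations are given as a unit quaternion [w, x, y, z].
In Python, from workcell import ctrl gives the robot as it stands. The module is installed in compiled form; this text tells all that it offers. Calls block until the motion is done:
- ctrl.move_ptp(position, orientation): joint-space move of the TCP to a pose.
- ctrl.movel(position, orientation=None, speed=150, until_force=None): straight line of the TCP; orientation=None keeps the orientation; speed is the mean speed in mm/s. With until_force (N) it stops when the force on the tool has changed by that much, and returns True; else False.
- ctrl.movej(angles): joint-space move.
- ctrl.set_gripper(opening, effort=None): finger opening in mm; effort is the grip in N (None keeps the last); returns when the fingers have stopped.
- ctrl.wait(seconds).
- ctrl.solve_ik(position, orientation): joint angles nearest the present ones, or None.
- ctrl.get_state(): the state.
- ctrl.grab_frame(name): name is "scene" or "top"; returns (picture, depth): 384x512x3 uint8, red, green, blue; 384x512 float32, mm along the optical axis (not along the pixel's ray), 0 where there is no reading.
- ctrl.camera_params(name): a dict with "fovy" (degrees; the focal length in pixels is half the picture's height over the tangent of half this angle, whatever the lens; pixels are square), "cx", "cy" (the principal point, pixels), "D" ([k1, k2, p1, p2, k3] as OpenCV has them; the pictures are not rectified), "extrinsics" (4x4, takes a point from world to camera coordinates). Camera axes: x right, y up, looking along -z (the intrinsics and any distortion apply to the point x, -y, -z); pixel columns grow to the right and rows downward; lengths in mm; the calibration is good to about 2 mm. A picture is of the moment at which its call begins. camera_params takes no time and is no camera call.
A pose or a line that the arm cannot do raises ctrl.MotionError and nothing moves.
- ctrl.sign_off(): hands the job in; it is judged then, once.
The state is a dict: "clock": time; "joint_positions": joint angles; "joint_vel": joint speeds; "effort": joint torques, N m; "eef_pos": TCP position; "ee_rot": TCP orientation; "ft_force": force on the tool from outside, world axes, zero at the start; "moment": the same for the moment, N m; "opening": finger opening in mm; "grasp_force": force on a finger pad.
Only numpy, scipy, OpenCV 4.12 (cv2) and the standard library are available. Lean on these libraries where they do the work, as an engineer would, in place of code of your own. Each camera call takes 0.05 s, during which the arm holds its last target. There are 200 camera calls.

## Task

Put the wooden lid squarely on the white storage jar that has the lemon in it, then swing the jar's wire bail up and over the lid, past centre, as far as it will go, so that it clamps the lid down; then let go. Leave the onion, mug, tin and pepper jar where they are.

Things in the scene. Friction and masses are not known exactly. Their poses are not given: they have to be found in the camera images.
- jar: White ceramic rectangular clip-top jar, open at the top, fixed. Origin: centre of its underside. Outside 84 (its x) x 100 (its y) x 80 mm high, walls and floor 6 mm: mouth 72 x 88 mm. Its wire bail turns about an axis along the jar's y, 35 mm above the underside, through the jar's middle. A loose lemon lies inside, its top about 18 mm below the rim.
- jar_mouth (a point): Centre of the jar's mouth, level with its rim, 80 mm above the worktop. Axes as the jar's. Mind the room: beyond x = 0.58 m a wall cupboard hangs, its underside 0.54 m above the worktop, so keep the arm's wrist low or drawn in when swinging across.
- lid: Loose wooden lid, 43 mm high, 0.11 to 0.22 kg, right way up on the worktop beside the jar. Origin: centre of its underside. From below: plug 10 mm deep (68 in x, 84 in y; lowest 5 mm 60 x 76), plate 84 (x) x 100 (y) x 7 mm, then a raised crown to grip, 36 wide (x), 50 long (y), straight-sided for 8 mm, then half-round, radius 18 mm; flat upright ends at y = +-25 mm. Same after a half turn.
- lid_rim (a point): On the lid's centre line at the underside of its plate, 10 mm above the lid's origin. Meets jar_mouth when the lid is seated: plate on the rim, lid's long side along the jar's long side, lid's origin 70 mm above the jar's. Axes as the lid's.
- bail (a joint): Bail angle about the jar's y (rad). 0: upright, dead centre. Negative: out on the jar's -x side (start -1.4 to -1.15, held by slight friction). A stop ends it at +0.157. At q, radius r lies r*sin(q) along jar x and 35 mm + r*cos(q) above the jar's underside. Over a seated lid the bar meets the crown at about -0.22, needs about 6 N at the grip, and past 0 is drawn to the stop.
- bail_wire: U-shaped 6 mm steel wire of the bail, with its grip. Origin on the turning axis, mid-jar; z along the legs to the cross bar, y along the axis. Legs at y = +-60 mm, smooth cross bar at radius 75 mm. It stretches up to 10 mm along z against 3.5 N/mm: 6 mm over the crown's crest, still about 3 mm at the stop, which clamps the lid.
- bail_grip (a point): Centre of the bail's grip: a wooden roll 30 mm long along y, 16 mm in diameter, carried 26.5 mm outside the cross bar (radius 101.5 mm from the turning axis) by two thin wires at y = +-7 mm. Its flat ends are free to pinch; it can be held between two fingers while the bail turns.
- onion: Red onion, 84 x 81 x 82 mm, loose, stands on the other side of the jar from the lid. Origin: underside centre. A bystander.
- mug: Cream mug, 83 x 116 x 94 mm. Origin: underside centre. A bystander.
- soup_tin: Food tin, 75 mm across, 110 mm high. Origin: underside centre. A bystander.
- pepper_jar: Small spice jar, 41 mm across, 105 mm high. Origin: underside centre. A bystander.
Things that resemble listed ones, but are neither listed nor needed, are in the scene too. Several things look just like the lid: the one meant starts nearest to the robot's base.

How it is judged (in metres and radians):
On the way, in this order (a step that is already met when the one before it is completed fails the run):
1. the lid is seated square in the jar's mouth while the bail is still down at the side (distance between lid_rim and jar_mouth below 0.007 m and z of lid_rim in the frame of jar_mouth below 0.003 m and angle between the x axis of lid and the x axis of jar, either way round below 0.12 rad and value of joint bail below -0.4 rad), for 0.2 s.
2. the bail has been swung past centre onto its stop (value of joint bail above 0.12 rad), for 0.2 s.
At the end, for the whole second after the job is handed in: The lid sits in the jar's mouth, its plate within 3 mm of the rim's height, within 7 mm of centre, square within 0.12 rad and level within 0.05 rad; the bail stands past centre at its stop (joint over 0.12 rad) and presses on the lid with more than 2 N; all is at rest (distance between lid_rim and jar_mouth below 0.007 m and z of lid_rim in the frame of jar_mouth below 0.003 m and angle between the x axis of lid and the x axis of jar, either way round below 0.12 rad and angle between lid's own z axis and vertical below 0.05 rad and value of joint bail above 0.12 rad and contact force between bail_wire and lid above 2 N and linear speed of lid below 0.01 m/s); the robot touches nothing.
It fails at once if a bystander (onion, mug, tin or pepper jar) is moved more than 30 mm (distance of any of onion, mug, soup_tin, pepper_jar from where it was at the start of the episode above 0.03 m).
It also fails if it takes over 51 s, if anything falls off the work surface, if the arm or the gripper's body presses on something with over 40 N, if the wrist force passes 120 N, or if a joint passes its speed limit or range.

## Working session

There is one attempt and no reset: what is moved stays moved. The work goes in short steps, each a Python script; the robot and the scene stay as the last script left them, time stands still between calls to the robot, and variables do not carry over. Pictures are saved under pics/ and viewed, at most 10 in all, crops included, and the job is handed in when it is done.

```bash
mkdir -p pics; cat > h.py <<'E'
import numpy as np, cv2
from workcell import ctrl
def cam(n):
    p=ctrl.camera_params(n); f=192/np.tan(np.radians(p["fovy"])/2)
    K=np.array([[f,0,p["cx"]],[0,f,p["cy"]],[0,0,1]]); return K,np.array(p["D"],float),np.array(p["extrinsics"])
def cloud(n,d):
    "HxWx3 world points"
    K,D,E=cam(n); v,u=np.mgrid[0:384,0:512]
    n_=cv2.undistortPoints(np.stack([u,v],-1).reshape(-1,1,2).astype(float),K,D).reshape(384,512,2)
    P=np.dstack([n_[...,0]*d,-n_[...,1]*d,-d]); Ei=np.linalg.inv(E)
    W=P@Ei[:3,:3].T+Ei[:3,3]; W[d==0]=np.nan; return W
def proj(n,X):
    K,D,E=cam(n); c=np.atleast_2d(X)@E[:3,:3].T+E[:3,3]; c=c*[1,-1,-1]
    return cv2.projectPoints(c,np.zeros(3),np.zeros(3),K,D)[0][:,0]
E
python3 - <<'E'
from h import *
for n in("scene","top"):
    im,d=ctrl.grab_frame(n); np.savez(n,im=im,d=d)
    cv2.imwrite(f"pics/{n}0.png",cv2.resize(im[...,::-1],(768,576)))
    K,D,E=cam(n); print(n,K[0,0],D,np.linalg.inv(E)[:3,3])
print(ctrl.get_state(),ctrl.finger_overhang)
E
```

```text
scene 354.48032514221154 [-0.0441441  0.         0.         0.         0.       ] [-214.3444926  -810.04875977  933.39219726]
top 464.8722379544943 [0.06215277 0.         0.         0.         0.        ] [ 333.11365351  -89.96655131 1651.05826252]
{'clock': 0.1, 'joint_positions': array([ 1.11799499e+00,  2.87098751e-01,  1.57806574e+00,  7.63669744e-06,
        1.27861074e+00, -1.50023768e-01]), 'joint_vel': array([-0.00117186, -0.00328698, -0.00330072,  0.00091174,  0.00086437,
        0.00157644]), 'effort': array([ 1.20077202e-03, -4.07292652e+01, -2.93698901e+01, -8.38134179e-05,
        3.42054533e-03,  3.71573492e-07]), 'eef_pos': array([200.99503207, 643.77217346, 244.05199434]), 'ee_rot': array([-3.27460828e-04,  1.50812181e-01,  9.88561832e-01, -1.04100653e-03]), 'ft_force': array([ 0.00289515, -0.2468213 , -0.39939934]), 'moment': array([ 0.01708336,  0.02494713, -0.01802572]), 'grasp_force': 0.0, 'opening': 85.57808902097898} 14.0
```

View pics/scene0.png

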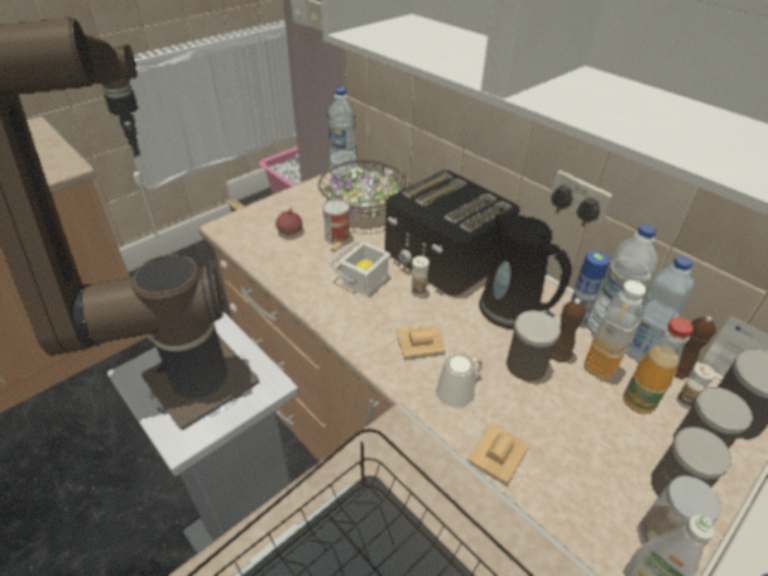

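View pics/top0.png

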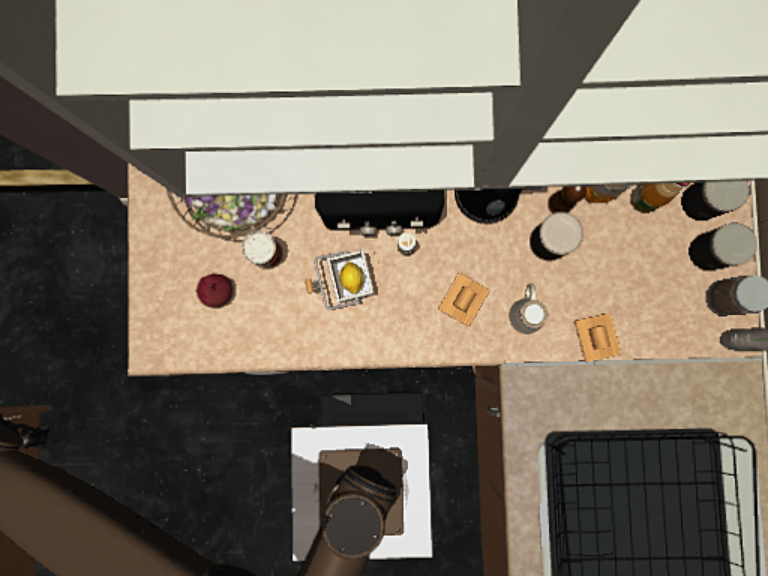

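The jar is at top (345,279), with its bail on the image-left side and the grip at about (310,286). There are two lid-like things, at top (465,299) and top (598,338). The first looks nearer the base, which is at about (360,505). I'll measure both and check them in an enlarged crop.

```bash
python3 - <<'E'
from h import *
for n in("top","scene"):
    z=np.load(n+".npz"); W=cloud(n,z["d"]); im=z["im"]; np.save("W"+n,W)
    ok=~np.isnan(W[...,0])
    hsv=cv2.cvtColor(im,cv2.COLOR_RGB2HSV)
    m=ok&(W[...,2]>11)&(W[...,2]<60)&(W[...,0]>350)&(W[...,0]<800)
    print(n,"table z",np.nanmedian(W[...,2][ok&(abs(W[...,2])<8)]))
    k,l,s,c=cv2.connectedComponentsWithStats(m.astype(np.uint8))
    for i in range(1,k):
        if s[i,4]<100: continue
        P=W[l==i]; r=cv2.minAreaRect(P[:,:2].astype(np.float32)); pl=P[(P[:,2]<22)]
        print("comp",c[i].round(),s[i,4],[np.round(x,1) for x in r],P[:,2].max().round(1),"dist",np.hypot(*r[0]).round())
    m=ok&(W[...,2]>70)&(W[...,2]<95)&(W[...,0]>350)&(W[...,0]<800)
    k,l,s,c=cv2.connectedComponentsWithStats(m.astype(np.uint8))
    for i in range(1,k):
        if s[i,4]<40: continue
        P=W[l==i]; r=cv2.minAreaRect(P[:,:2].astype(np.float32))
        print("high",c[i].round(),s[i,4],[np.round(x,1) for x in r],np.median(P[:,2]).round(1))
im=np.load("top.npz")["im"][155:245,195:345,::-1]
cv2.imwrite("pics/c1.png",cv2.resize(im,None,fx=5.3,fy=5.3,interpolation=cv2.INTER_CUBIC))
E
```

```text
top table z 0.38005550464606586
comp [508. 149.] 372 [array([ 582.3, -945.1]), array([232.2,  12.8]), np.float64(1.0)] 59.3 dist 1110.0
comp [461. 137.] 161 [array([ 645.2, -793.8]), array([90.9, 37.7]), np.float64(25.4)] 60.0 dist 1023.0
comp [319. 141.] 198 [array([ 652.5, -307.4]), array([149.6,  64.1]), np.float64(78.8)] 60.0 dist 721.0
comp [466. 169.] 165 [array([ 529.4, -803.5]), array([93.3, 40.4]), np.float64(17.6)] 59.6 dist 962.0
comp [233. 183.] 274 [array([500.1,  11.3]), array([83. , 70.8]), np.float64(11.8)] 59.8 dist 500.0
comp [144. 194.] 317 [array([474.1, 325.4]), array([83.9, 73.7]), np.float64(88.2)] 59.9 dist 575.0
comp [309. 199.] 629 [array([ 439.6, -252.6]), array([83.9, 99.8]), np.float64(58.2)] 49.1 dist 507.0
comp [477. 198.] 160 [array([ 429.2, -829.2]), array([31.6, 80. ]), np.float64(86.3)] 59.1 dist 934.0
comp [347. 208.] 140 [array([ 412.2, -384.2]), array([113.1,  52.2]), np.float64(2.9)] 60.0 dist 563.0
comp [397. 217.] 292 [array([ 373.9, -556. ]), array([92.7, 45.6]), np.float64(89.8)] 56.5 dist 670.0
high [429. 132.] 53 [array([ 653.3, -663.6]), 
[... 4357 characters left out ...]
rray([ 671. , -590.4]), array([39.6, 77.9]), np.float64(35.6)] 83.3
high [306. 245.] 361 [array([ 398.3, -408.3]), array([64.8, 83.2]), np.float64(52.7)] 90.3
high [431. 258.] 145 [array([ 641.7, -694. ]), array([29.5, 69.1]), np.float64(13.6)] 82.8
high [465. 254.] 93 [array([ 732.9, -757.8]), array([25.1, 42.7]), np.float64(3.3)] 83.6
high [460. 280.] 62 [array([ 625.1, -788. ]), array([45.2,  8.7]), np.float64(41.4)] 84.0
high [506. 277.] 58 [array([ 735.9, -879. ]), array([ 7.2, 38.9]), np.float64(30.9)] 82.5
high [447. 312.] 105 [array([ 503.4, -804.2]), array([58.8, 13.5]), np.float64(45.7)] 83.4
high [438. 346.] 114 [array([ 394. , -835.7]), array([49. , 10.6]), np.float64(55.1)] 82.0
```

View pics/c1.png

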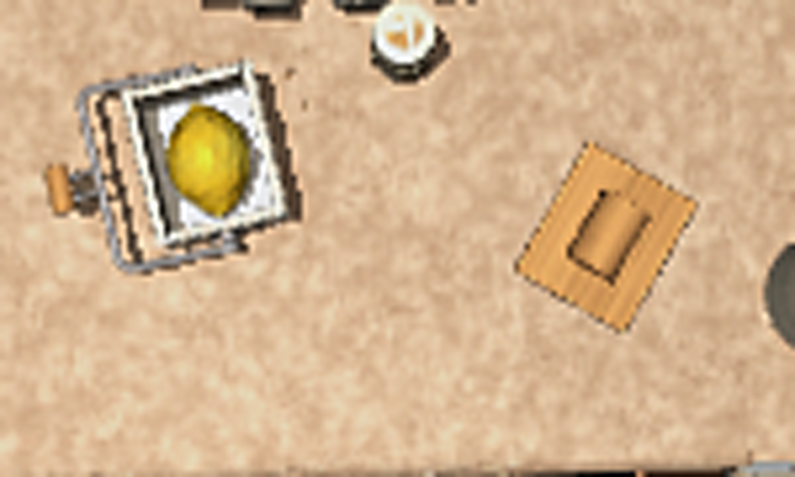

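Candidates are the lid at top (309,199), 507 mm from the base, and its lookalike at top (397,217), 670 mm away. The crop confirms a square plate with a half-round crown at crop (608,237), beside the jar. That makes the first one, nearest the base, the lid meant. Next I'll refine the poses from corner pixels and start the reach.

```bash
cat >> h.py <<'E'
def ray(n,uv,z):
    "world points on plane(s) z for pixels"
    K,D,E=cam(n); p=cv2.undistortPoints(np.array(uv,float).reshape(-1,1,2),K,D)[:,0]
    Ei=np.linalg.inv(E); v=np.c_[p[:,0],-p[:,1],-np.ones(len(p))]@Ei[:3,:3].T; c=Ei[:3,3]
    return c+v*((z-c[2])/v[:,2])[:,None]
def quat(a):
    "tool down, tool y along world angle a (deg)"
    from scipy.spatial.transform import Rotation as R
    a=np.radians(a); y=np.array([np.cos(a),np.sin(a),0]); z=np.array([0,0,-1.])
    q=R.from_matrix(np.c_[np.cross(y,z),y,z]).as_quat(); return q[[3,0,1,2]]
E
python3 - <<'E'
from h import *
f=lambda c:(np.array(c)+.5)/5.3-.5+[195,155]
for nm,c,z in(("jar",[(122,95),(248,62),(288,215),(165,245)],80),("lid",[(590,143),(697,205),(622,330),(517,268)],17)):
    P=ray("top",f(c),z); e=np.roll(P,-1,0)-P
    print(nm,P.mean(0).round(1),np.hypot(e[:,0],e[:,1]).round(1),np.degrees(np.arctan2(e[:,1],e[:,0])).round(1))
W=np.load("Wtop.npy"); d=f([60,188]).astype(int); print("grip",W[d[1]-3:d[1]+5,d[0]-3:d[0]+4].round(0).tolist().__len__())
B=W[182:200,200:214].reshape(-1,3); B=B[B[:,2]>20]; print(B[B[:,1]>95].round(0)[:60].tolist())
W=np.load("Wscene.npy"); B=W.reshape(-1,3); B=B[(B[:,2]>25)&(abs(B[:,0]-478)<50)&(B[:,1]>75)&(B[:,1]<150)];print("scene",B.round(0).tolist())
E
```

```text
jar [495.7   8.2  80. ] [ 83.5 102.   80.8 100.5] [ -76.7 -166.8  102.2   14.7]
lid [ 440.1 -252.8   17. ] [82.  97.2 80.5 96.8] [-121.9  147.1   57.8  -32. ]
grip 8
[[491.0, 105.0, 74.0], [491.0, 102.0, 74.0], [491.0, 99.0, 67.0], [488.0, 113.0, 71.0], [488.0, 109.0, 72.0], [487.0, 105.0, 75.0], [487.0, 102.0, 74.0], [487.0, 99.0, 72.0], [485.0, 113.0, 69.0], [484.0, 109.0, 71.0], [485.0, 106.0, 69.0], [484.0, 102.0, 78.0], [484.0, 99.0, 69.0], [485.0, 96.0, 65.0], [481.0, 109.0, 72.0], [481.0, 106.0, 72.0], [480.0, 101.0, 80.0], [481.0, 99.0, 70.0], [477.0, 109.0, 77.0], [478.0, 107.0, 66.0], [477.0, 102.0, 79.0], [477.0, 99.0, 76.0], [477.0, 96.0, 70.0], [474.0, 110.0, 67.0], [474.0, 106.0, 75.0], [474.0, 102.0, 72.0], [473.0, 98.0, 81.0], [474.0, 96.0, 71.0], [471.0, 110.0, 67.0], [471.0, 106.0, 70.0], [470.0, 102.0, 73.0], [470.0, 99.0, 77.0], [470.0, 96.0, 73.0], [467.0, 106.0, 69.0], [467.0, 102.0, 77.0], [467.0, 99.0, 74.0], [467.0, 96.0, 69.0], [463.0, 105.0, 78.0], [463.0, 102.0, 75.0], [463.0, 99.0, 78.0], [463.0, 96.0, 72.0], [461.0, 107.0, 67.0], [460.0, 103.0, 70.0]]
sc
[... 498 characters left out ...]
, [478.0, 94.0, 71.0], [506.0, 85.0, 62.0], [508.0, 80.0, 64.0], [456.0, 105.0, 71.0], [458.0, 102.0, 72.0], [462.0, 100.0, 71.0], [464.0, 97.0, 72.0], [468.0, 96.0, 70.0], [477.0, 101.0, 63.0], [479.0, 90.0, 68.0], [498.0, 81.0, 63.0], [504.0, 83.0, 59.0], [460.0, 105.0, 64.0], [457.0, 94.0, 72.0], [461.0, 93.0, 70.0], [465.0, 91.0, 70.0], [479.0, 83.0, 67.0], [486.0, 86.0, 61.0], [489.0, 83.0, 62.0], [491.0, 80.0, 62.0], [497.0, 81.0, 59.0], [459.0, 104.0, 60.0], [459.0, 98.0, 63.0], [462.0, 95.0, 63.0], [468.0, 89.0, 64.0], [479.0, 77.0, 66.0], [486.0, 80.0, 60.0], [493.0, 82.0, 55.0], [469.0, 85.0, 61.0], [468.0, 77.0, 66.0], [477.0, 82.0, 58.0], [479.0, 77.0, 60.0], [459.0, 78.0, 60.0]]
```

```bash
python3 - <<'E'
from h import *
j=ctrl.get_state()["joint_positions"]
for nm,p,a in(("lid x",(438.3,-253,120),57.9),("lid y",(438.3,-253,120),-32.1),("jar",(494,8.8,180),13.2),("grip",(473,103,120),13.2)):
    for b in(a,a+180):
        s=ctrl.solve_ik(p,quat(b)); print(nm,b,None if s is None else np.round(s,2))
w=j.copy(); w[0]=.9
P=ctrl.solve_ik([500*np.cos(1.0),500*np.sin(1.0),250],quat(13.2)); print(P)
P2=ctrl.solve_ik([500*np.cos(1.0),500*np.sin(1.0),250],quat(193.2)); print(P2)
E
```

```text
lid x 57.9 [-0.72  0.06  2.08 -0.    1.   -1.73]
lid x 237.9 [-0.72  0.06  2.08 -0.    1.    1.41]
lid y -32.1 [-0.72  0.06  2.08 -0.    1.   -0.16]
lid y 147.9 None
jar 13.2 [-0.19 -0.05  2.07 -0.    1.12 -0.42]
jar 193.2 [-0.19 -0.05  2.07 -0.    1.12  2.72]
grip 13.2 [ 0.    0.01  2.14 -0.    1.   -0.23]
grip 193.2 None
[ 7.96804616e-01 -1.10470625e-01  1.99318898e+00 -4.44089210e-16
  1.25887430e+00  5.66421155e-01]
[ 7.96804616e-01 -1.10470625e-01  1.99318898e+00 -4.44089210e-16
  1.25887430e+00 -2.57517150e+00]
```

```bash
python3 - <<'E'
from h import *
L=np.array([438.3,-253]); 
def st(t):
    s=ctrl.get_state(); print(t,round(s["clock"],2),s["eef_pos"].round(1),round(s["opening"],1),round(s["grasp_force"],1),s["ft_force"].round(1))
ctrl.move_ptp([350,350,230],quat(-32.1)); st("retract")
ctrl.move_ptp([*L,100],quat(57.9)); st("above")
ctrl.set_gripper(60,20)
print(ctrl.movel([*L,31],speed=120,until_force=6)); st("down")
s=ctrl.get_state()["eef_pos"]
if s[2]>32.5: ctrl.movel([*L,s[2]+2])
ctrl.set_gripper(20,20); st("x pinch")
ctrl.set_gripper(60); st("open")
ctrl.movel([*L,70]); ctrl.movel([*L,70],quat(-32.1)) if 0 else ctrl.move_ptp([*L,70],quat(-32.1))
ctrl.set_gripper(70)
print(ctrl.movel([*L,32],speed=120,until_force=6)); st("down2")
s=ctrl.get_state()["eef_pos"]
if s[2]>33.5: ctrl.movel([*L,s[2]+2])
ctrl.set_gripper(30,50); st("y grip")
ctrl.movel([*L,130]); st("lift")
E
```

```text
retract 1.35 [350.  350.5 230.3] 85.6 0.0 [ 0.1  0.3 -0. ]
above 3.79 [ 438.6 -252.6  100.1] 85.2 0.0 [ 0.9  0.3 -0.9]
False
down 4.89 [ 438.7 -253.3   31.4] 59.9 0.0 [-0.6 -0.2 -0. ]
x pinch 5.22 [ 439.1 -253.6   32.2] 35.4 21.2 [-0.5  0.   3.8]
open 5.58 [ 438.1 -252.8   30.7] 59.9 0.0 [ 0.6 -0.1 -0.7]
False
down2 8.12 [ 438.1 -252.9   31.7] 70.3 0.0 [ 0.1 -0.6 -0.2]
y grip 8.43 [ 439.2 -253.7   33.2] 49.2 54.9 [ 0.3 -0.4  2.6]
lift 9.23 [ 437.5 -252.3  128.8] 48.7 54.5 [-0.5  0.9 -1.2]
```

```bash
python3 - <<'E'
from h import *
ctrl.movel([437.5,-252.3,175]); ctrl.move_ptp([494,8.8,165],quat(13.2)); ctrl.movel([494,8.8,130],speed=80); ctrl.wait(.2)
s=ctrl.get_state(); print(s["clock"],s["eef_pos"],s["ft_force"],s["opening"])
for n in("scene","top"):
    im,d=ctrl.grab_frame(n); np.savez(n+"1",im=im,d=d)
    c=proj(n,[494,8.8,100])[0].astype(int); print(n,c)
    x,y=c[0]-38,c[1]-38
    cv2.imwrite(f"pics/{n}1.png",cv2.resize(im[y:y+76,x:x+76,::-1],None,fx=7.5,fy=7.5,interpolation=cv2.INTER_CUBIC)); print(x,y)
E
cd pics; python3 -c "
import cv2,numpy as np
cv2.imwrite('both1.png',cv2.resize(np.hstack([cv2.imread('scene1.png'),cv2.imread('top1.png')]),(800,400)))"
```

```text
11.5167 [494.47680076   8.74964235 130.65577922] [-0.45686957  0.61108084 -1.09258341] 48.9226956848832
scene [243 166]
205 128
top [232 183]
194 145
```

View pics/scene1.png

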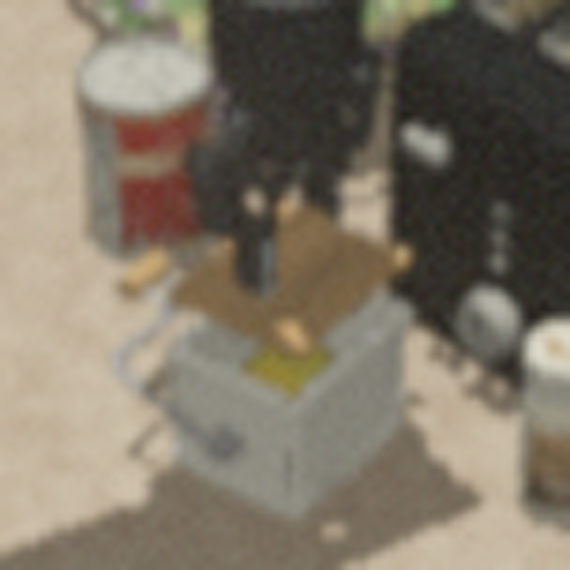

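View pics/top1.png

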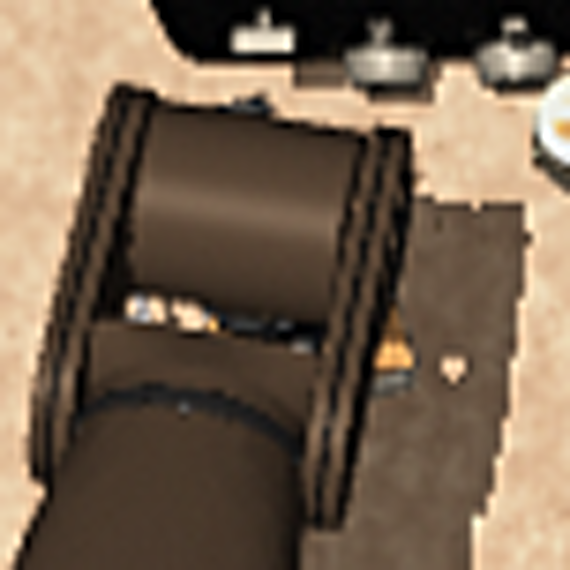

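The top view is blocked by the arm. The scene crop shows the lid squarely above the mouth: lid corners at about crop (175,293), (305,350), (405,250), rim corners at about (172,355), (297,405), (412,300). I'll compare them at higher zoom.

```bash
python3 - <<'E'
from h import *
a=np.load("scene.npz")["im"]; b=np.load("scene1.npz")["im"]
x,y=218,150
t=[cv2.resize(i[y:y+48,x:x+48,::-1],(400,400),interpolation=cv2.INTER_LANCZOS4) for i in(a,b)]
t[1]=cv2.convertScaleAbs(t[1],alpha=1.3)
cv2.imwrite("pics/cmp.png",np.hstack(t))
E
```

```text
(no output)
```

View pics/cmp.png

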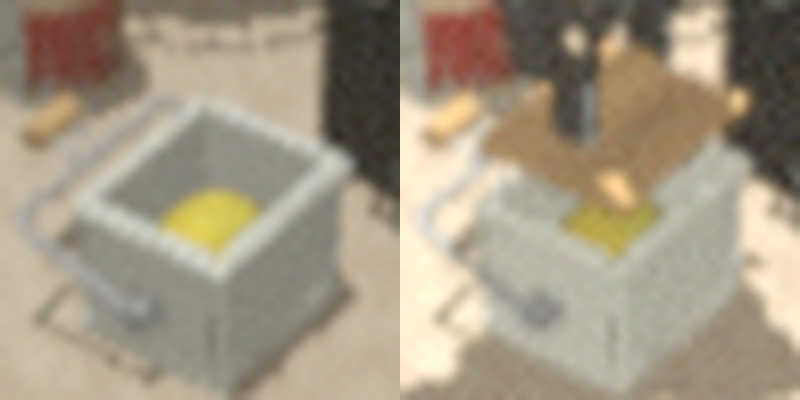

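```bash
python3 - <<'E'
from h import *
f=lambda c:(np.array(c)+.5)/(400/48)-.5+[218,150]
jc=[(78,205),(200,100),(352,160),(222,275)]
P=ray("scene",f(jc),80); e=np.roll(P,-1,0)-P
print("jar",P.mean(0).round(1),np.hypot(e[:,0],e[:,1]).round(1),np.degrees(np.arctan2(e[:,1],e[:,0])).round(1))
# predicted lid-plate/jar corners vs images
a=np.radians(13.2); Y=np.array([np.cos(a),np.sin(a)]); X=np.array([Y[1],-Y[0]])
def corners(c,z): return np.array([[*(np.array(c)+sx*42*X+sy*50*Y),z] for sx,sy in((-1,-1),(-1,1),(1,1),(1,-1))])
g=lambda uv:((uv-[218,150]+.5)*(400/48)-.5).round(0)
z0=130.66-32
print("lid pred top",g(proj("scene",corners((494.5,8.7),z0+17))).tolist(),"bottom",g(proj("scene",corners((494.5,8.7),z0+10))).tolist())
print("jar pred",g(proj("scene",corners((494,8.8),80))).tolist())
W=cloud("scene",np.load("scene1.npz")["d"]); m=(abs(W[...,2]-(z0+17))<9)&(np.hypot(W[...,0]-490,W[...,1]-8)<75)
k,l,s,c=cv2.connectedComponentsWithStats(m.astype(np.uint8)); i=1+np.argmax(s[1:,4]); r=cv2.minAreaRect(W[l==i][:,:2].astype(np.float32)); print(s[i],[np.round(q,1) for q in r],np.median(W[l==i][:,2]))
E
```

```text
jar [489.7   3.5  80. ] [ 97.5  85.7 103.1  83.1] [  13.8  -74.8 -167.6  101.4]
lid pred top [[74.0, 135.0], [203.0, 30.0], [350.0, 91.0], [225.0, 202.0]] bottom [[74.0, 147.0], [203.0, 42.0], [350.0, 103.0], [225.0, 214.0]]
jar pred [[76.0, 197.0], [202.0, 91.0], [347.0, 152.0], [224.0, 264.0]]
[227 158  33  18 250] [array([492.9,   6.9]), array([103.9,  87.6]), np.float64(14.6)] 114.24801338415091
```

The images agree with the prediction to within about a pixel, and both lid and rim show the same small camera bias. So the lid is aligned to about 2 mm, and I'll insert it by feel.

```bash
python3 - <<'E'
from h import *
p=np.array([494.2,9.5])
ctrl.movel([*p,118],speed=80)
r=ctrl.movel([*p,99],speed=25,until_force=6)
ctrl.wait(.1); s=ctrl.get_state(); print(r,s["clock"],s["eef_pos"].round(2),s["ft_force"].round(1),s["moment"].round(2),s["opening"])
E
```

```text
True 12.6083 [494.3    9.49 103.21] [ 0.9 -0.5  3.3] [-0.   -0.21  0.05] 48.85003826017575
```

Contact came at TCP z 103.2. That is 70.0 mm above the height at which the lid was gripped on the worktop (33.2), so the lid is seated. I'll release, check it, and go for the bail grip.

```bash
python3 - <<'E'
from h import *
def st(t):
    s=ctrl.get_state(); print(t,round(s["clock"],2),s["eef_pos"].round(1),round(s["opening"],1),round(s["grasp_force"],1),s["ft_force"].round(1))
ctrl.set_gripper(64); st("open"); ctrl.movel([494.2,9.5,165])
G=np.array([472.3,103.3]); q=quat(13.2)
ctrl.movel([*G,165],q,speed=200); ctrl.set_gripper(85)
ctrl.movel([G[0]-20,G[1]+120,230],q,speed=250); st("away")
for n in("scene","top"):
    im,d=ctrl.grab_frame(n); np.savez(n+"2",im=im,d=d)
W=cloud("top",np.load("top2.npz")["d"])
a=np.radians(13.2); Y=np.array([np.cos(a),np.sin(a)]); X=np.array([Y[1],-Y[0]])
for n,b in(("top",0),("scene",0)):
    W=cloud(n,np.load(n+"2.npz")["d"]).reshape(-1,3); R=W[:,:2]-[494.2,9.5]; x=R@X; y=R@Y
    m=(abs(y)<13)&(x<-84)&(x>-112)&(W[:,2]>50); 
    print(n,"grip",m.sum(),np.median(x[m]).round(1),np.c_[x[m],y[m],W[m,2]][np.argsort(x[m])].round(0).tolist())
    m=(abs(x)<48)&(abs(y)<56)&(abs(W[:,2]-87)<6); r=cv2.minAreaRect(np.c_[x,y][m].astype(np.float32)); print("plate",np.median(W[m,2]),r)
    m=(abs(x)<3)&(abs(y)<20)&(W[:,2]>95); print("crown",np.median(W[m,2]))
x0,y0=205,140
ims=np.load("scene2.npz")["im"][y0:y0+70,x0:x0+70,::-1]; imt=np.load("top2.npz")["im"][148:218,195:265,::-1]
cv2.imwrite("pics/seat.png",np.hstack([cv2.resize(i,(400,400),interpolation=cv2.INTER_CUBIC) for i in(ims,imt)]))
E
```

```text
open 12.91 [492.5   9.8 101.6] 64.3 0.0 [-0.4 -0.5 -0.3]
away 15.16 [451.9 222.8 229.2] 85.1 0.0 [ 0.4 -0.4 -0.2]
top grip 36 -94.3 [[-102.0, -1.0, 76.0], [-102.0, -11.0, 69.0], [-102.0, 3.0, 71.0], [-101.0, -8.0, 72.0], [-100.0, 10.0, 68.0], [-100.0, 6.0, 79.0], [-100.0, -5.0, 76.0], [-99.0, -1.0, 73.0], [-99.0, -11.0, 66.0], [-98.0, 2.0, 74.0], [-98.0, 12.0, 83.0], [-97.0, 5.0, 74.0], [-97.0, -9.0, 80.0], [-96.0, 8.0, 78.0], [-96.0, -6.0, 82.0], [-96.0, -2.0, 77.0], [-95.0, 12.0, 78.0], [-95.0, 1.0, 78.0], [-94.0, 4.0, 76.0], [-94.0, -10.0, 77.0], [-94.0, -6.0, 71.0], [-93.0, 7.0, 77.0], [-93.0, -3.0, 73.0], [-93.0, 11.0, 73.0], [-92.0, 0.0, 76.0], [-91.0, -10.0, 75.0], [-90.0, -7.0, 70.0], [-90.0, 3.0, 78.0], [-90.0, 7.0, 72.0], [-90.0, 11.0, 67.0], [-90.0, -3.0, 70.0], [-89.0, 0.0, 66.0], [-88.0, -11.0, 71.0], [-88.0, 3.0, 71.0], [-87.0, 11.0, 62.0], [-87.0, -4.0, 67.0]]
plate 87.46418257068217 ((0.49532318115234375, 1.7211418151855469), (101.14743041992188, 85.68842315673828), 88.65088653564453)
crown 110.94971218062096
scene grip 22 -91.7 [[-101.0, 9.0, 72.0], [-100.0, -4.0, 75.0], [-99.0, -13.0, 76.0], [-98.0, -1.0, 73.0], [-97.0, 11.0, 77.0], [-96.0, 3.0, 72.0], [-95.0, -11.0, 76.0], [-94.0, 5.0, 62.0], [-93.0, 6.0, 77.0], [-92.0, -8.0, 76.0], [-92.0, 10.0, 74.0], [-92.0, 4.0, 74.0], [-91.0, -3.0, 68.0], [-91.0, -4.0, 73.0], [-91.0, 9.0, 71.0], [-89.0, 1.0, 72.0], [-89.0, -12.0, 75.0], [-89.0, -13.0, 70.0], [-89.0, 13.0, 69.0], [-87.0, 5.0, 70.0], [-87.0, -9.0, 68.0], [-85.0, 8.0, 64.0]]
plate 86.68278772587558 ((1.8100318908691406, -2.2628860473632812), (104.11327362060547, 87.24154663085938), 87.94902038574219)
crown 114.1833318750202
```

View pics/seat.png

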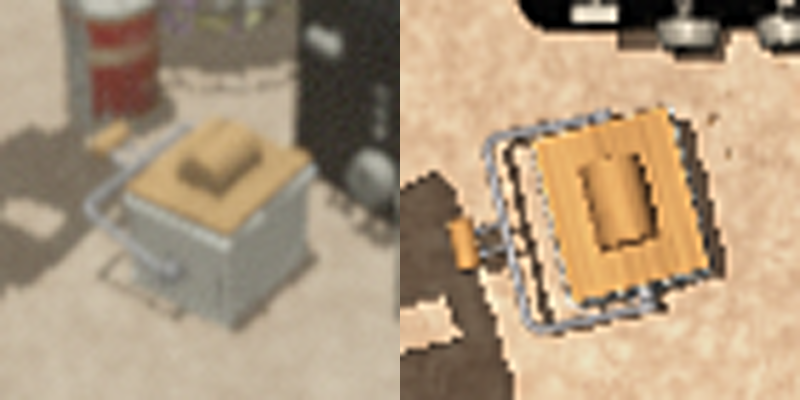

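The crops show the lid flush and square on the jar, with the plate at z≈87. The bail is still down at the side, with its grip at crop (463,243) in the top view. From the depth points, q is about -1.23. Next I'll pinch the grip and swing the bail over.

```bash
python3 - <<'E'
from h import *
def st(t):
    s=ctrl.get_state(); print(t,round(s["clock"],2),s["eef_pos"].round(1),round(s["opening"],1),round(s["grasp_force"],1),s["ft_force"].round(1))
a=np.radians(13.2); X=np.array([np.sin(a),-np.cos(a)]); C=np.array([494.2,9.5]); o=quat(13.2)
def P(q,dr=0):
    st_=np.interp(q,[-.22,0,.157],[0,6,3.5]); r=101.5+st_+dr
    return [*(C+X*r*np.sin(q)),35+r*np.cos(q)]
g=np.array(P(-1.23)); ctrl.set_gripper(50,50)
ctrl.movel([*g[:2],130],o,speed=200)
print(ctrl.movel(g,speed=80,until_force=6)); st("at grip")
ctrl.set_gripper(15,50); st("pinch")
for q in(-1.1,-.95,-.8):
    ctrl.movel(P(q),speed=60); st(q)
E
```

```text
False
at grip 17.56 [472.8 102.7  69.3] 50.0 0.0 [ 0.1  0.1 -0.6]
pinch 17.87 [473.5 102.9  69.8] 28.7 50.9 [2.  2.4 0.8]
-1.1 18.23 [474.5  97.6  81.3] 28.6 50.4 [ 5.6  2.3 -3.5]
-0.95 18.63 [475.9  89.9  93.9] 28.8 50.3 [ 4.9  1.  -2.1]
-0.8 19.03 [478.1  80.4 105.4] 28.4 50.0 [ 5.3  3.  -3.2]
```

```bash
python3 - <<'E'
from h import *
def st(t):
    s=ctrl.get_state(); print(t,round(s["clock"],2),s["eef_pos"].round(1),round(s["opening"],1),round(s["grasp_force"],1),s["ft_force"].round(1))
a=np.radians(13.2); X=np.array([np.sin(a),-np.cos(a)]); C=np.array([494.2,9.5]); o=quat(13.2)
def P(q,dr=0):
    st_=np.interp(q,[-.22,0,.157],[0,6,3.5]); r=101.5+st_+dr
    return [*(C+X*r*np.sin(q)),35+r*np.cos(q)]
for q in(-.65,-.5,-.35,-.22,-.15,-.08,0,.08,.157,.19):
    ctrl.movel(P(q),speed=50); st(q)
    s=ctrl.get_state()
    if s["opening"]<24 or np.linalg.norm(s["ft_force"])>50: print("stop"); break
E
```

```text
-0.65 19.49 [480.3  69.6 115.2] 28.4 49.7 [ 5.1  2.5 -4.3]
-0.5 19.95 [483.1  57.3 123.4] 28.8 49.7 [ 5.3  2.4 -3.8]
-0.35 20.41 [486.2  43.9 129.6] 28.7 49.5 [ 4.8  2.7 -3.3]
-0.22 20.82 [488.8  31.9 133.3] 28.7 49.4 [ 4.1  4.3 -1.7]
-0.15 21.12 [490.1  25.3 135.8] 29.0 49.8 [ 5.2  3.5 -5.3]
-0.08 21.43 [491.4  18.6 137.9] 28.4 50.0 [ 5.9  3.2 -7. ]
0 21.75 [493.2  10.9 140.6] 28.3 50.0 [ 4.6  4.9 -3.9]
0.08 22.07 [495.6   3.4 141.5] 28.5 48.8 [0.4 7.5 6.2]
0.157 22.39 [498.2  -5.8 140.8] 28.7 48.7 [-1.2  2.8 11.5]
0.19 22.64 [499.1  -9.8 139.9] 28.4 48.7 [0.1 0.2 8.5]
```

```bash
python3 - <<'E'
from h import *
ctrl.wait(.3); ctrl.set_gripper(50); s=ctrl.get_state(); p=s["eef_pos"]
ctrl.movel([p[0],p[1],215]); ctrl.movel([430,230,230],speed=250); ctrl.wait(.3)
im={}
a=np.radians(13.2); Y=np.array([np.cos(a),np.sin(a)]); X=np.array([Y[1],-Y[0]])
for n in("scene","top"):
    im[n],d=ctrl.grab_frame(n); W=cloud(n,d).reshape(-1,3); R=W[:,:2]-[494.2,9.5]; x=R@X; y=R@Y
    m=(abs(y)<14)&(abs(x)<35)&(W[:,2]>127); print(n,"grip",m.sum(),x[m].mean(),np.percentile(W[m,2],80))
    m=(abs(x)<48)&(abs(y)<56)&(abs(W[:,2]-87)<6); print("plate",np.median(W[m,2]),cv2.minAreaRect(np.c_[x,y][m].astype(np.float32)))
s=ctrl.get_state(); print(s["clock"],s["eef_pos"],s["ft_force"])
t=[im["scene"][130:200,205:275,::-1],im["top"][148:218,195:265,::-1]]
cv2.imwrite("pics/end.png",np.hstack([cv2.resize(i,(400,400),interpolation=cv2.INTER_CUBIC) for i in t]))
E
```

```text
scene grip 26 11.34668095556291 148.1819909469449
plate 86.81843901121943 ((1.5402336120605469, 0.4091682434082031), (109.52763366699219, 85.93388366699219), 88.17457580566406)
top grip 41 9.496071770678594 150.70683428169718
plate 87.22786447688281 ((1.7454109191894531, 1.9974594116210938), (102.6820068359375, 83.92426300048828), 89.50444793701172)
25.5 [430.17872173 229.6019602  229.99821012] [ 0.0648222  -0.41197487 -0.15753292]
```

View pics/end.png

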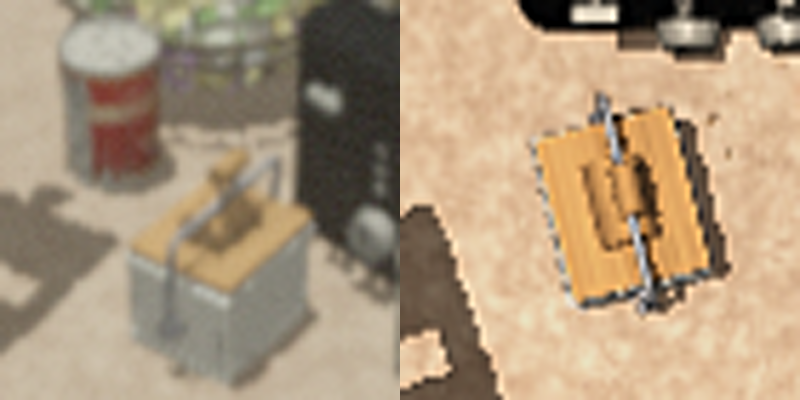

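The bail is over the crown, with its grip at top crop (628,188), but the measured angle is uncertain (about 0.1 to 0.16). A gentle push with closed fingers will take it to the stop and measure where it is.

```bash
python3 - <<'E'
from h import *
a=np.radians(13.2); X=np.array([np.sin(a),-np.cos(a)]); C=np.array([494.2,9.5]); o=quat(13.2)
A=lambda x,z=148:[*(C+X*x),z]
ctrl.set_gripper(0,20); ctrl.movel(A(-45,210),o,speed=250); ctrl.movel(A(-45),speed=150); ctrl.wait(.2)
for f in(3,12):
    r=ctrl.movel(A(12),speed=20,until_force=f); s=ctrl.get_state(); p=s["eef_pos"]
    print(f,r,s["clock"],((p[:2]-C)@X).round(2),s["ft_force"].round(1))
ctrl.movel(A(-45),speed=80); ctrl.movel(A(-45,215)); ctrl.movel([430,230,230],speed=250); ctrl.wait(.3)
im,d=ctrl.grab_frame("top"); W=cloud("top",d).reshape(-1,3); R=W[:,:2]-C; Y=np.array([-X[1],X[0]]); x=R@X;y=R@Y
m=(abs(y)<14)&(abs(x)<35)&(W[:,2]>127); print("grip",m.sum(),x[m].mean())
m=(abs(x)<48)&(abs(y)<56)&(abs(W[:,2]-87)<6); print("plate",np.median(W[m,2]),cv2.minAreaRect(np.c_[x,y][m].astype(np.float32)))
E
```

```text
3 True 29.6333 -2.42 [0.1 1.5 0.7]
12 True 30.05 -1.49 [-0.2  4.4  2.7]
grip 42 16.909702798289135
plate 86.81193427353605 ((0.000335693359375, 1.4783859252929688), (102.13873291015625, 86.5312728881836), 89.72525787353516)
```

```bash
python3 -c "
from workcell import ctrl
print(ctrl.sign_off(),ctrl.get_state()['clock'])"
```

```text
the job is handed in; nothing more can be done
the job is handed in; nothing more can be done
```

The lid is seated square in the lemon jar's mouth, the bail is over past centre at its stop, and the robot is clear of everything. I handed the job in at about 32 s; it gave no verdict, and I had no direct reading of the clamp force on the lid.

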